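# Roll the kit caddy into its docking bay

### The job

Take the loaded kit caddy by its push handle and push it along the bench until both of its front castors have swung round and trail straight behind their pivots. Then steer it between the guide rails of the docking bay and press it gently home until the sprung latch drops behind its front pin; tug it back lightly to be sure that the latch holds, and let go. Keep it on its wheels and the two fittings standing on its deck, do not ram the bay, and leave the tape measure and the jar at the back of the bench where they are.

Things in the scene. Friction and masses are not known exactly. Their poses are not given: they have to be found in the camera images.
- caddy: Small wheeled caddy: plywood deck 100 mm wide (x), 150 mm long (y), top 52 mm above the bench; round rubber corner bumpers (106 x 156 mm over them, 39 to 51 mm up); fixed wheels on an axle 55 mm behind the origin, swivel castors in front; 1.3 to 1.7 kg with its load, rolls at 1 to 2 N. Origin: under the middle of the deck at bench height; +y forwards (to the castors and the pin), +x to its right, z up
- caddy_handle (a point): Middle of the caddy's push handle: a straight level bar with a sleeve 13 mm in diameter and 44 mm long, along the caddy's x axis, 105 mm behind the caddy's origin and 115 mm above the bench, 27 mm clear of the rear bumpers, so fingers can straddle it from above, closing along the caddy's y axis. Axes as the caddy's
- caddy_pin (a point): Middle of the caddy's striker pin: a level steel crossbar 8 mm in diameter and 36 mm long between two lugs at the front, 109 mm ahead of the caddy's origin, 50 mm above the bench. Axes as the caddy's
- castor_left (a joint): Swivel angle of the left front castor, rad: 0 when its wheel trails straight behind the pivot (14 mm of trail) for forward travel, positive anticlockwise seen from above. It starts swung round to 0.9 to 2.4 and comes straight in about 60 mm of rolling forwards. Pivot 46 mm ahead of the caddy's origin, 36 mm to its left; wheel 32 mm in diameter
- castor_right (a joint): Swivel angle of the right front castor, rad, measured the same way; it starts at -2.4 to -0.9. Pivot 46 mm ahead of the caddy's origin, 36 mm to its right
- dock: Docking bay of dark steel screwed to the bench: two guide rails 58 mm high, 113 mm apart inside, and at the far end a slotted end carriage with two rubber stop pads and a latch. The caddy enters along +y (+x to its right). Origin: on the bench midway between the rails; the caddy is home (bumpers on the pads) with its origin within 6 mm of it along y: where the carriage is clamped differs and must be felt
- dock_mouth (a point): Middle of the bay's mouth at bench height, 60 mm before the bay's origin, axes as the bay's. Here the rails' flared ends are about 150 mm apart; they close in over 40 mm to 113 mm and run parallel from there
- latch (a joint): Angle of the sprung latch arm on the end carriage, rad: 0 down, positive lifted (to 0.6). The entering pin meets its ramp about 22 mm before home and lifts it to about 0.15 (some 4 to 10 N of push); it drops to 0 behind the pin about 3 mm before home, and its hook then stops the pin about 2.5 mm back from home. The pads are stiff, some 10 to 20 N for each mm
- gland_centre (a point): Centre of the cable gland standing on the deck, 46 x 52 x 68 mm, 34 mm above the deck; its z axis is up
- coupling_centre (a point): Centre of the brass pipe coupling standing on the deck, 44 x 50 x 35 mm, 17.5 mm above the deck; its z axis is up
- tape_measure: Pocket tape measure standing on the bench at the back edge, 37 x 80 x 66 mm; origin at the centre of its underside. Leave it alone
- bench_jar: Small amber glass jar standing at the back edge of the bench beside the caddy, 44 mm in diameter and 75 mm high; origin at the centre of its underside. Leave it alone

How it is judged:
By the outcome, as a careful person would: the job done as asked, in the order asked, and still so for the second after the job is handed in, with the robot touching nothing.
It also fails if it takes over 61 s, if anything falls off the work surface, if the arm or the gripper's body presses on something with over 40 N, if the wrist force passes 120 N, or if a joint passes its speed limit or range.

### The arm

A 6-joint arm with a two-finger parallel gripper is mounted at the origin on the work surface; the furniture and walls round the work are solid. World frame = base frame: x ahead of the robot, y to its left, z up, the work surface at z = 0. Lengths are in mm, angles in rad, forces in N, time in s.
With the tool pointing down it reaches from about 200 to 875 mm from the base axis. Payload 3.4 kg.
Tool frame: the origin (TCP) lies where the fingers leave the gripper's body, on its centre line; the fingertips stand ctrl.tip_extent ahead of it and the grasp point (between the pads) lies 78 mm ahead of it (ctrl.tip_extent is the distance from the TCP to the fingertips, in mm); z points along the fingers, y is the direction in which the jaws open and shut (so a half turn about z gives the same grasp; the last joint's range is limited). The gripper opens to 94 mm and grips with 3 to 60 N. Pads are 16 mm wide; open, the fingers measure 119 mm over their backs; the gripper's body (75 mm by 177 mm) begins 78 mm behind the grasp point.
Start: joints at [-1.417, 0.276, 1.505, -0, 1.361, -0.121], TCP at [156.026, -553.454, 302.693] pointing down, gripper open.
Joint ranges: [-2.89, 2.89], [-0.75, 2.08], [0.22, 2.7], [-1.18, 4.32], [0.11, 2.71], [-2.7, 2.7]. Speed limits (rad/s): [2.57, 2.57, 3.14, 3.14, 3.14, 3.14].

### API

Orientations are given as a 3x3 rotation matrix whose columns are the frame's x, y, z axes.
In Python, from bench import ctrl gives the robot as it stands.
- The arm moves only by the tool drive_tool, never from a script. Its argument "rows" is a list that holds one entry, the list of rows, each a list of 5 numbers: the opening, from 0 (shut) to 1 (fully open), then the shift along the tool's x, y, z in mm, then the turn about the tool's z in degrees. In form: [[[fingers, dx, dy, dz, spin], ...]]. A call has 1 to 5 rows; each row shifts and turns the commanded pose from where the row before left it, along the tool's axes as they then stand; what a row does not reach is not made up. A row lasts 1/8 s, in which the tool goes at most 62.5 mm and 10.7 degrees, less where a joint would pass 70% of its speed; a pose out of reach is approached as far as the arm can. A call is refused whole if a number of a shift passes 62.5 or a number of a turn 10.7, either way. A call with a gripper value outside its range is refused whole. The fingers move at their own pace and stop on an object; "grip_force" is the grip in N (left out, the last holds). Time passes only in rows, so rows that do not move let the fingers close. It gives the time, the measured TCP pose, the force and the opening at its end, in the units of the state.
- ctrl.read_state(): the state, without advancing time (a new reading comes with each control period).
- ctrl.grab_frame(name): name is "scene" or "top" or "wrist"; returns a dict with "img" (480x640x3 uint8, blue, green, red), "fx", "fy", "cx", "cy" (pixels), "rvec" (rotation vector, rad) and "tvec" (3), from world to camera coordinates, as OpenCV has them. Camera axes: x right, y down, z forward; pixel columns grow to the right and rows downward; lengths in mm; the calibration is good to about 2 mm. A picture is of the moment at which its call begins. There is no depth.
- ctrl.sign_off(): hands the job in, once; it reports no verdict.
The state is a dict: "time": time; "q": joint angles; "qd": joint speeds; "joint_torque": joint torques, N m; "ee_pos": TCP position; "tool_rot": TCP orientation; "wrist_force": force on the tool from outside, world axes, zero at the start; "torque": the same for the moment, N m; "grip_width": finger opening in mm.
Only numpy, scipy, OpenCV 4.12 (cv2) and the standard library are available. Lean on these libraries where they do the work, as an engineer would, in place of code of your own. Each camera call takes 0.05 s, during which the arm holds its last target.

## Working session

There is one attempt and no reset: what is moved stays moved. The work goes in short steps, Python scripts to look and compute and a tool call to move; the robot and the scene stay as the last step left them, time stands still between calls to the robot, and variables do not carry over. Pictures are saved under pics/ and viewed, and the job is handed in when it is done.

Besides the shell and the picture viewer there is one more tool, called after ">>>" as name([rows], argument=value, ...), one row to a line, values as JSON. drive_tool: Moves the arm, as the interface text tells. Its arguments: {"type":"object","properties":{"rows":{"type":"array"},"grip_force":{"type":"number"}},"required":["rows"]}

```bash
mkdir -p pics; ls; cat > h.py <<'E'
import numpy as np,cv2
from bench import ctrl
def grab(n,f):
    d=ctrl.grab_frame(n); cv2.imwrite('pics/'+f,d['img']); 
    np.savez('pics/'+f[:-4]+'.npz',**{k:np.array(d[k]) for k in d}); return d
def load(f): return dict(np.load('pics/'+f+'.npz'))
def ray(d,u,v):
    R=cv2.Rodrigues(np.array(d['rvec'],float))[0]; t=np.array(d['tvec'],float).ravel()
    r=R.T@np.array([(u-d['cx'])/d['fx'],(v-d['cy'])/d['fy'],1.]); return -R.T@t, r/np.linalg.norm(r)
def plane(d,u,v,z):
    o,r=ray(d,u,v); return o+r*(z-o[2])/r[2]
def proj(d,P):
    K=np.array([[d['fx'],0,d['cx']],[0,d['fy'],d['cy']],[0,0,1]],float)
    return cv2.projectPoints(np.array(P,float).reshape(-1,3),np.array(d['rvec'],float),np.array(d['tvec'],float),K,None)[0].reshape(-1,2)
def tri(d1,p1,d2,p2):
    o1,r1=ray(d1,*p1);o2,r2=ray(d2,*p2)
    s=np.linalg.lstsq(np.c_[r1,-r2],o2-o1,rcond=None)[0]
    a=o1+s[0]*r1;b=o2+s[1]*r2
    return (a+b)/2,np.linalg.norm(a-b)
E
python3 - <<'E'
from h import *
for n in ['scene','top','wrist']:
    d=grab(n,n+'0.png'); print(n,d['fx'],d['cx'],d['cy'],ray(d,320,240))
s=ctrl.read_state(); print(s, ctrl.tip_extent)
E
```

```text
pics
scene 452.16938475977054 324.48392416287464 244.71334018368887 (array([ 93.96522373, 679.15773725, 672.43827149]), array([ 0.46787207, -0.62844489, -0.6214119 ]))
top 479.5869647696371 325.59790790986443 247.2559609518674 (array([ 326.55182658,  107.77426791, 1053.43693478]), array([ 0.18747206,  0.01830197, -0.98209942]))
wrist 411.5196258448414 320.88026930663335 234.9854722089975 (array([ 231.157056  , -530.25340639,  383.20566346]), array([-0.26913275, -0.07218273, -0.9603943 ]))
{'time': 0.15, 'q': array([-1.41699902e+00,  2.76444705e-01,  1.50584605e+00, -5.81168597e-07,
        1.36069904e+00, -1.21004880e-01]), 'qd': array([-5.89642197e-04, -6.18201164e-04, -5.05776389e-03,  6.22686155e-04,
        9.99857844e-05, -1.22385797e-03]), 'joint_torque': array([-4.87851287e-05, -4.04927659e+01, -2.37432164e+01,  7.00211339e-02,
        3.15196684e-02, -9.14270140e-05]), 'ee_pos': array([ 155.97606134, -553.1315103 ,  302.00473868]), 'tool_rot': array([[ 9.62478880e-01,  2.71356518e-01, -2.14591461e-04],
       [ 2.71356550e-01, -9.62477904e-01,  1.38055863e-03],
       [ 1.68084043e-04, -1.38698933e-03, -9.99999024e-01]]), 'wrist_force': array([-0.56981896,  0.62838287,  0.50857436]), 'torque': array([ 0.00439528, -0.06157783,  0.08880324]), 'grip_width': 93.86840809427302} 97.19999999999999
```

View pics/scene0.png

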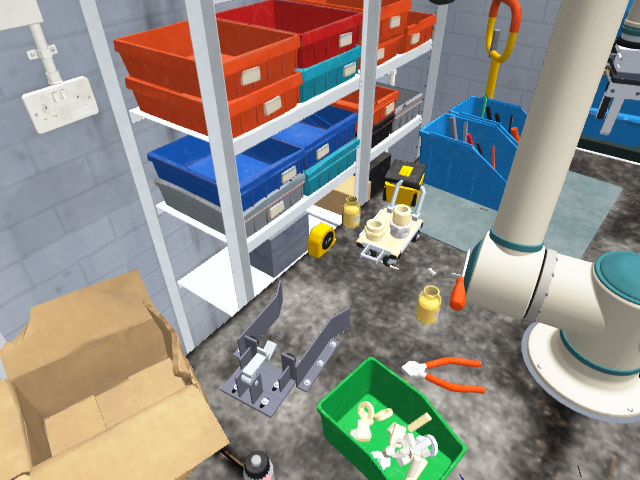

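View pics/top0.png

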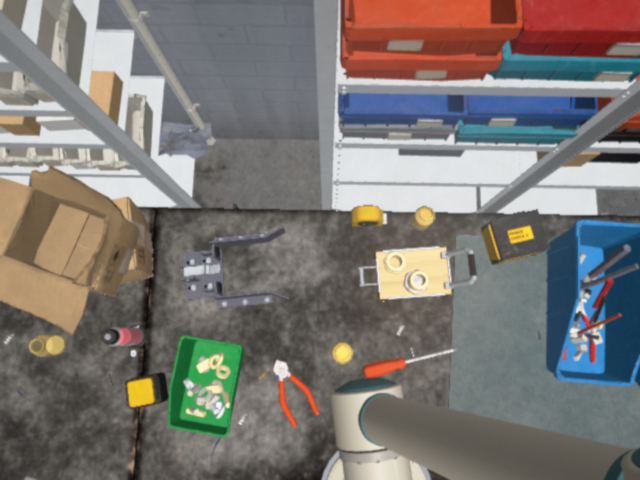

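View pics/wrist0.png

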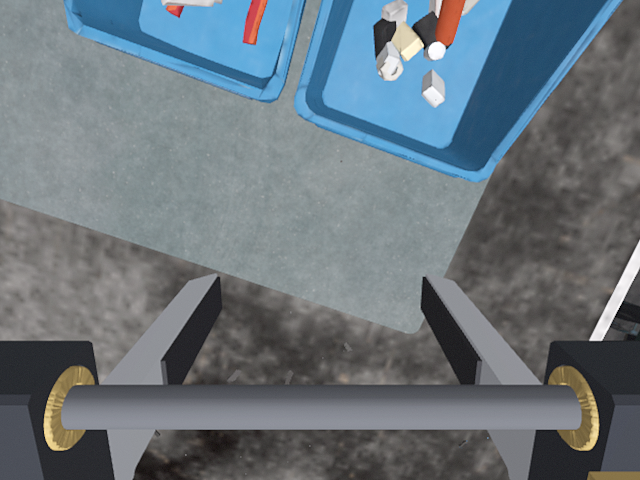

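```bash
python3 - <<'E'
from h import *
d=load('top0'); im=d['img']
cv2.imwrite('pics/t1.png',cv2.resize(im[195:320,340:500],None,fx=5,fy=5,interpolation=cv2.INTER_CUBIC)[:600])
cv2.imwrite('pics/t2.png',cv2.resize(im[215:320,170:310],None,fx=5.6,fy=5.6,interpolation=cv2.INTER_CUBIC)[:600])
d=load('scene0'); im=d['img']
cv2.imwrite('pics/s1.png',cv2.resize(im[150:280,300:450],None,fx=4.6,fy=4.6,interpolation=cv2.INTER_CUBIC))
cv2.imwrite('pics/s2.png',cv2.resize(im[270:420,210:360],None,fx=4,fy=4,interpolation=cv2.INTER_CUBIC))
E
```

```text
(no output)
```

View pics/t1.png

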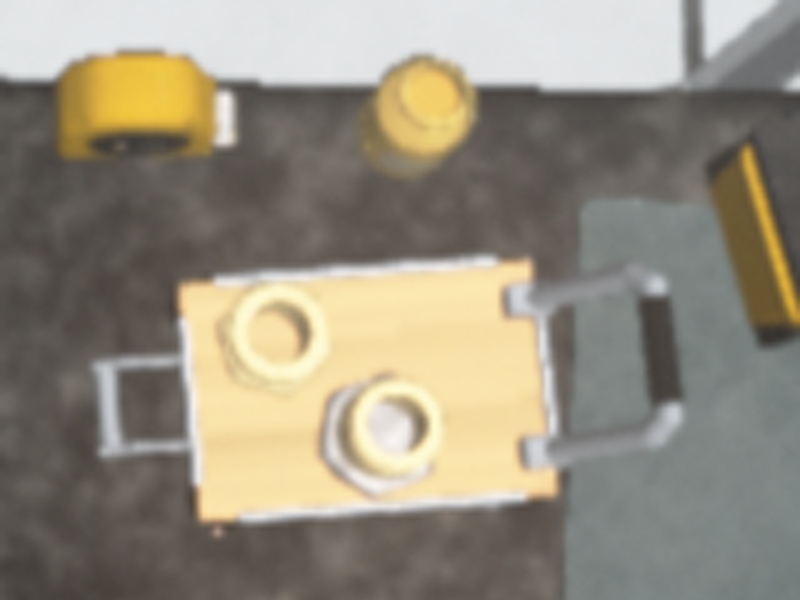

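View pics/t2.png

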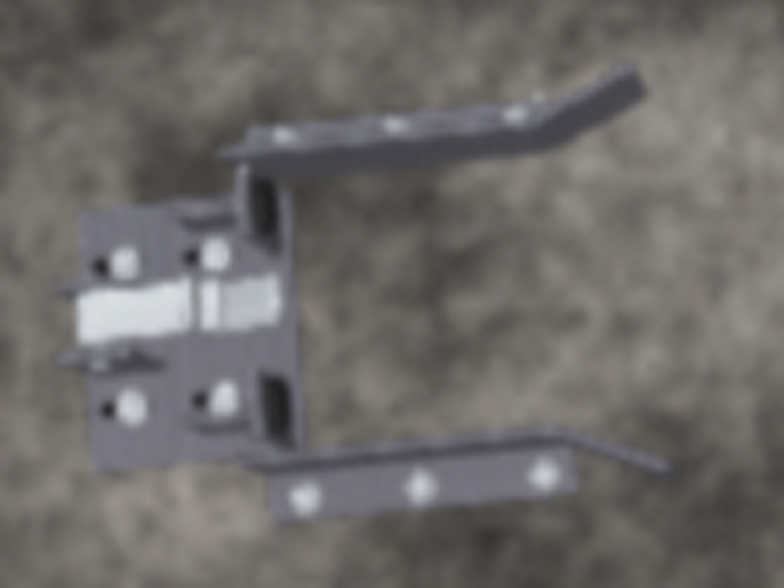

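View pics/s1.png

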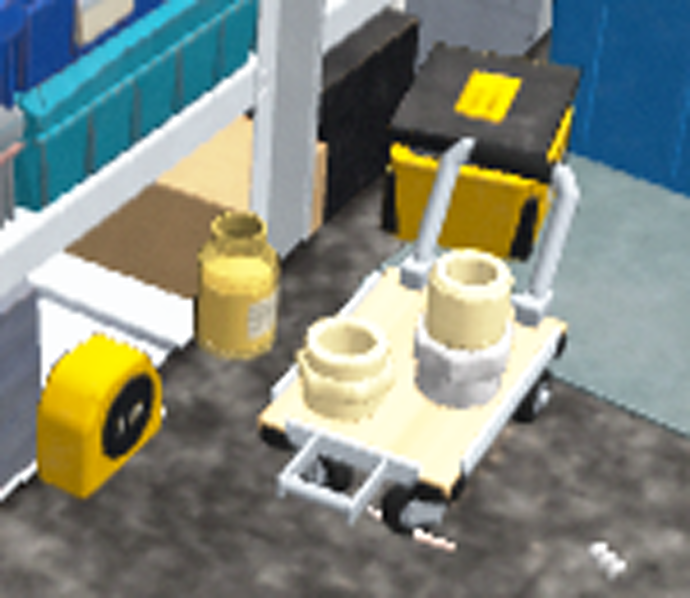

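View pics/s2.png

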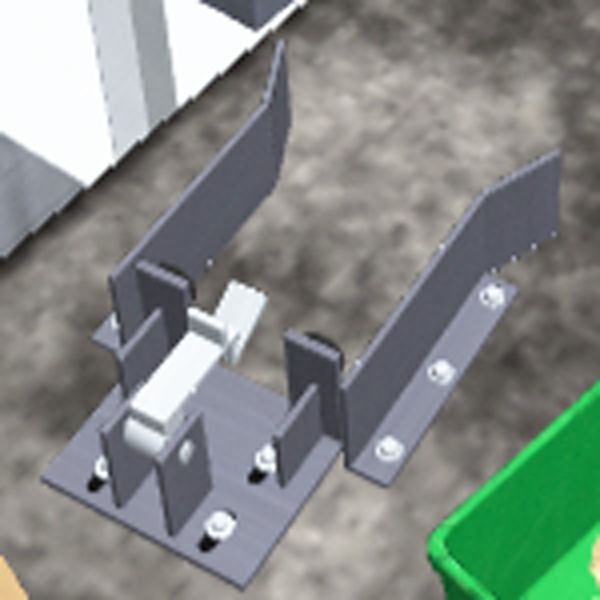

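```bash
python3 - <<'E'
from h import *
d=load('top0'); sc=load('scene0')
c=lambda p:(340+(p[0]+.5)/5-.5,195+(p[1]+.5)/5-.5)
k=lambda p:(170+(p[0]+.5)/5.6-.5,215+(p[1]+.5)/5.6-.5)
P=[plane(d,*c(p),52)[:2] for p in [(180,284),(530,262),(557,496),(200,522)]]
print(np.round(P,1),np.mean(P,0))
fl,rl,rr,fr=P
a=(fl+fr-rl-rr)/2; print('len',np.linalg.norm(a),'hd',np.degrees(np.arctan2(a[1],a[0])),'wid',np.linalg.norm(fl-fr),np.linalg.norm(rl-rr))
pin=plane(d,*c((109,407)),50)[:2];h=plane(d,*c((661,348)),115)[:2]
print('pin',pin,'handle',h,np.linalg.norm(pin-h),np.degrees(np.arctan2(*(pin-h)[::-1])))
s1=lambda p:(300+(p[0]+.5)/4.6-.5,150+(p[1]+.5)/4.6-.5)
s2=lambda p:(210+(p[0]+.5)/4-.5,270+(p[1]+.5)/4-.5)
print('tri pin',tri(d,c((109,407)),sc,s1((322,497))))
for n,p,q in [('L rail knee',(545,132),(268,100)),('R knee',(562,431),(488,190)),('R end',(250,462),(348,385)),('L tip',(632,66),(284,42)),('R tip',(670,468),(559,150)),('L end',(222,153),(113,278))]:
    print(n,tri(d,k(p),sc,s2(q)), plane(d,*k(p),58))
print('latch tip',plane(d,*k((280,302)),50), 'pads',plane(d,*k((277,205)),45),plane(d,*k((288,410)),45))
print('tape',plane(d,375,222,30),'jar',plane(d,425,216,75),plane(d,352,210,60),plane(d,*c((155,150)),0))
E
```

```text
[[ 4.955e+02  8.200e+00]
 [ 5.079e+02 -1.400e+02]
 [ 4.090e+02 -1.489e+02]
 [ 3.953e+02 -3.000e-01]] [451.90880855 -70.23700976]
len 149.0028467955231 hd 95.03587684717445 wid 100.58355970426315 99.23219538800818
pin [442.80505472  37.76082608] handle [ 462.9999275  -175.22938036] 213.94546250669202 95.41636242189593
tri pin (array([442.21088622,  37.59993901,  50.87585888]), np.float64(1.0776528422084846))
L rail knee (array([520.75362174, 240.14874026,  58.84986573]), np.float64(5.917342471338268)) [518.31778479 238.68863996  58.        ]
R knee (array([405.55883883, 227.44684237,  60.60588248]), np.float64(0.1876664685470275)) [405.68180548 227.71774781  58.        ]
R end (array([392.618953  , 343.38374996,  56.34540207]), np.float64(1.3311175167088856)) [391.92517036 342.65608025  58.        ]
L tip (array([543.82125243, 206.39503469,  58.89728049]), np.float64(0.9832118700357168)) [544.45447534 206.73859338  58.        ]
R tip (array([393.26439553, 187.39176292,  59.53684113]), np.float64(1.1889333082116025)) [392.8293012  187.25420886  58.        ]
L end (array([508.23234954, 360.55315598,  57.67105491]), np.float64(0.7466000971688971)) [507.85125181 360.25051307  58.        ]
latch tip [452.70651014 336.86960403  50.        ] pads [490.50211719 341.33173589  45.        ] [412.53547294 332.61055542  45.        ]
tape [564.33318287   7.51582905  30.        ] jar [568.80520867 -92.69676145  75.        ] [582.62329174  59.52766815  60.        ] [565.118663    14.44951911   0.        ]
```

```bash
python3 - <<'E'
from h import *
d=load('top0'); sc=load('scene0')
print(plane(d,550,382,0),plane(d,580,222,0),plane(d,550,382,120),plane(d,490,262,0),plane(d,490,262,70))
print(tri(d,(484,225),sc,(393,178)),tri(d,(495,262),sc,(300+548/4.6,150+258/4.6)))
print(tri(d,(578,222),sc,(448,98)))
E
```

```text
[ 230.50392217 -367.53496194    0.        ] [ 580.3220374  -455.92409461    0.        ] [ 241.44501237 -313.39113453  120.        ] [ 485.44378109 -250.35654363    0.        ] [ 474.8855441  -226.55905184   70.        ]
(array([ 539.95661678, -213.146154  ,   91.55084693]), np.float64(17.4526791185603)) (array([ 478.38426092, -262.69017725,    3.73683129]), np.float64(14.38270202131864))
(array([ 488.84863517, -311.05015301,  278.88879771]), np.float64(50.72278133333211))
```

>>> drive_tool([
  [[1,0,-28,-25,0],[1,20,-40,-25,0],[1,40,-40,-25,0],[1,40,-40,0,0],[1,40,-40,0,0]],
])

```text
time: 0.78
ee_pos: [240.2, -332.9, 377.9]
tool_rot: [[0.963, 0.27, 0.001], [0.27, -0.963, -0.001], [0.001, 0.001, -1.0]]
wrist_force: [1.6, -0.8, 0.4]
grip_width: 94.1
```

>>> drive_tool([
  [[1,50,-18,0,0],[1,50,-18,0,0],[0.7,50,-18,0,0],[0.7,52,-18,0,0],[0.7,53,-18,15,10.5]],
])

```text
time: 1.4
ee_pos: [459.9, -179.6, 364.2]
tool_rot: [[0.995, 0.098, 0.002], [0.098, -0.995, -0.002], [0.002, 0.002, -1.0]]
wrist_force: [0.4, -1.6, -0.4]
grip_width: 67.8
```

>>> drive_tool([
  [[0.7,0,0,20,0]],
])

```text
time: 1.52
ee_pos: [460.9, -178.7, 343.0]
tool_rot: [[0.994, 0.106, 0.002], [0.106, -0.994, 0.0], [0.002, -0.0, -1.0]]
wrist_force: [-0.7, -0.6, -0.5]
grip_width: 65.8
```

```bash
python3 - <<'E'
from h import *
s=ctrl.read_state();print(s['time'],s['ee_pos'],s['tool_rot'][:,1],s['grip_width'])
grab('wrist','w1.png')
E
```

```text
1.525 [ 460.90099566 -178.6635261   342.99965553] [ 1.05770067e-01 -9.94390584e-01 -2.42243139e-04] 65.76972758684202
```

View pics/w1.png

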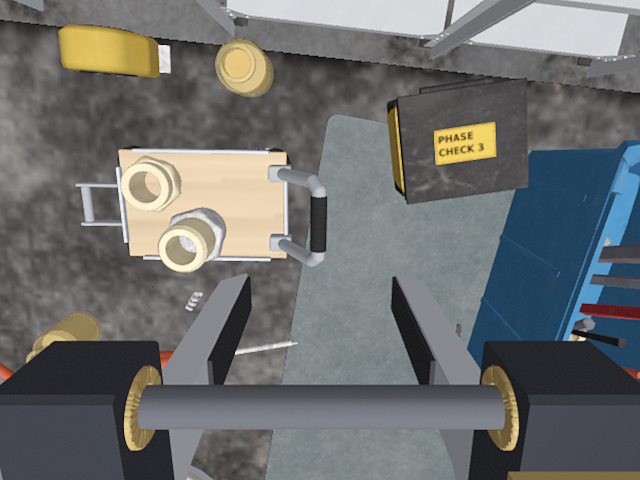

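```bash
python3 - <<'E'
from h import *
w=load('w1'); t=load('top0')
th=(340+661.5/5-.5,195+348.5/5-.5); tp=(340+109.5/5-.5,195+407.5/5-.5)
print('handle tri',tri(w,(318.5,223.5),t,th),'plane',plane(w,318.5,223.5,115),plane(t,*th,115))
print('pin',tri(w,(87,205),t,tp),plane(w,87,205,50))
P=np.array([plane(w,*p,52)[:2] for p in [(119,149.5),(288,151.5),(290,258.5),(130,257.5)]]);print(P,P.mean(0))
a=(P[0]+P[3]-P[1]-P[2]);print(np.degrees(np.arctan2(a[1],a[0])))
for z in (319,): print(plane(w,318,197,115),plane(w,318.5,251,115))
print('tape near edge',plane(w,60,68,10),plane(w,155,77,10))
E
```

```text
handle tri (array([ 462.87366741, -174.7966507 ,  116.19449762]), np.float64(0.17092863619065762)) plane [ 462.63392636 -174.7519238   115.        ] [ 462.9999275  -175.22938036  115.        ]
pin (array([442.26675098,  37.74364564,  52.17694943]), np.float64(0.6632881484422717)) [441.42480046  38.7667856   50.        ]
[[ 495.60075392    7.22264535]
 [ 509.84518064 -142.13993425]
 [ 410.14807072 -152.5978915 ]
 [ 394.90082677   -0.87966049]] [452.62370801 -72.09871022]
95.59442806113866
[ 483.22445636 -172.19615846  115.        ] [ 440.44243401 -177.09427849  115.        ]
tape near edge [560.6199391   80.44336149  10.        ] [562.14742414  -8.32138554  10.        ]
```

>>> drive_tool([
  [[0.6,2.3,-3.5,30,0.6],[0.5,0,0,30,0],[0.5,0,0,30,0],[0.5,0,0,30,0],[0.5,0,0,22,0]],
])

```text
time: 2.2
ee_pos: [459.3, -177.2, 200.6]
tool_rot: [[0.996, 0.091, -0.001], [0.091, -0.996, 0.001], [-0.001, -0.001, -1.0]]
wrist_force: [-1.1, -0.1, -0.1]
grip_width: 47.1
```

>>> drive_tool([
  [[0.5,0,0,8,0],[0.5,0,0,0,0]],
])

```text
time: 2.45
ee_pos: [460.0, -177.3, 193.6]
tool_rot: [[0.996, 0.091, -0.0], [0.091, -0.996, 0.0], [-0.0, -0.0, -1.0]]
wrist_force: [-0.3, 0.5, -0.2]
grip_width: 46.4
```

```bash
python3 - <<'E'
from h import *
s=ctrl.read_state();print(s['time'],s['ee_pos'],s['tool_rot'][:,1],s['grip_width'],s['wrist_force'])
d=grab('scene','s3.png');cv2.imwrite('pics/s3c.png',cv2.resize(d['img'][130:280,300:480],None,fx=4,fy=4))
grab('wrist','w2.png')
E
```

```text
2.45 [ 459.96980075 -177.28924566  193.6430914 ] [ 9.11169923e-02 -9.95840185e-01 -1.40799083e-04] 46.43727694878992 [-0.28659733  0.47069824 -0.23573102]
```

View pics/s3c.png

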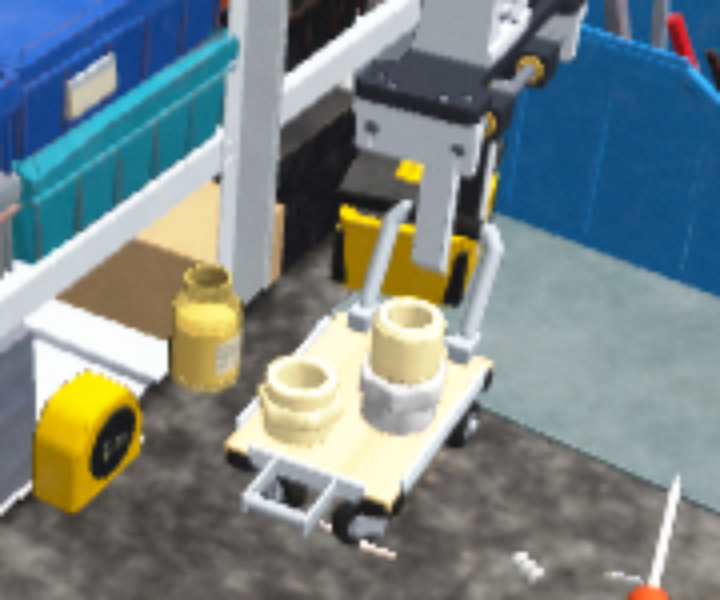

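View pics/w2.png

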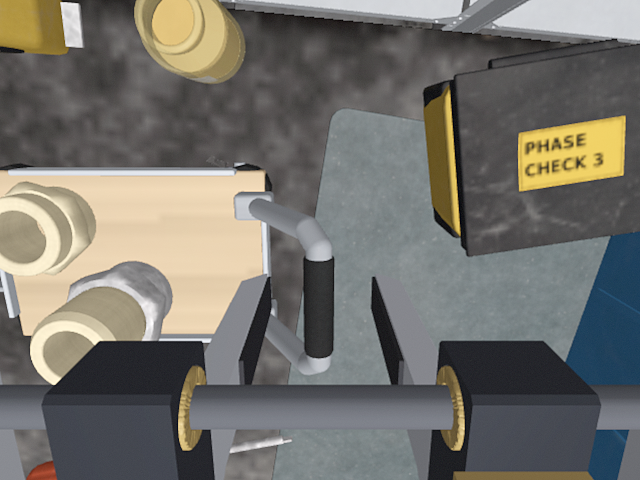

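>>> drive_tool([
  [[0.5,3.0,-2.0,0,0],[0,0,0,0,0],[0,0,0,0,0],[0,0,0,0,0],[0,0,0,0,0]],
], grip_force=30)

```text
time: 3.18
ee_pos: [462.9, -174.9, 193.6]
tool_rot: [[0.996, 0.092, 0.0], [0.092, -0.996, -0.0], [0.0, 0.0, -1.0]]
wrist_force: [0.9, -0.6, -0.2]
grip_width: 12.2
```

```bash
cat > plan.py <<'E'
import numpy as np
from scipy.optimize import brentq
def path(h0,th0,D,thd,L1,Ls,L2,ds=0.5):
    """axle path: curvature half-sine bump, straight, bump, straight. h0 handle, headings rad"""
    f=lambda t:np.array([np.cos(t),np.sin(t)])
    def run(phi):
        L=L1+Ls+L2; s=np.arange(0,L+ds/2,ds)
        sm=lambda u:(1-np.cos(np.pi*np.clip(u,0,1)))/2
        th=th0+(phi-th0)*sm(s/L1)+(thd-phi)*sm((s-L1-Ls)/L2)
        A=h0+50*f(th0)
        m=np.c_[np.cos(th),np.sin(th)]
        P=np.vstack([A,A+np.cumsum((m[1:]+m[:-1])/2*ds,0)])
        return s,th,P
    n=np.array([np.sin(thd),-np.cos(thd)]) # right
    g=lambda phi:(run(phi)[2][-1]-D)@n
    phi=brentq(g,thd-1.2,thd+0.6)
    s,th,P=run(phi); return s,th,P,phi
def handle(th,P): return P-50*np.c_[np.cos(th),np.sin(th)]
E
python3 - <<'E'
from plan import *; from h import *
r=np.radians; D=np.array([461.4,256.5]);td=r(96.8)
s,th,P,phi=path(np.array([462.9,-174.9]),r(95.3),D,td,75,35,80)
print(np.degrees(phi)); f=np.c_[np.cos(th),np.sin(th)];n=np.c_[np.sin(th),-np.cos(th)]
O=P+55*f; C=O+78*f+53*n; C2=O-78*f+53*n
i=slice(0,None,20); print(np.c_[s,np.degrees(th),O,C,C2][i].round(1)); print((O[-1]-D)@np.array([np.cos(td),np.sin(td)]))
w=load('w1');t=load('top0')
print('tape', [plane(w,*p,0)[:2].round() for p in [(62,70),(155,77)]],[plane(t,*p,0)[:2].round() for p in [(352,227),(381,226)]],'top',[plane(w,*p,66)[:2].round() for p in [(60,26),(155,40)]])
E
```

```text
72.14468333685095
[[   0.    95.3  453.2  -70.3  498.8   12.2  513.2 -143.1]
 [  10.    94.3  453.3  -60.3  500.3   21.4  512.  -134.1]
 [  20.    91.5  455.5  -50.2  506.5   29.1  510.5 -126.8]
 [  30.    87.3  459.6  -40.2  516.2   35.2  508.8 -120.6]
 [  40.    82.5  465.   -30.7  527.7   39.7  507.4 -114.9]
 [  50.    77.9  471.1  -21.6  539.2   43.6  506.6 -108.9]
 [  60.    74.4  476.8  -12.7  548.9   48.1  506.8 -102.1]
 [  70.    72.4  481.5   -3.7  555.6   54.7  508.4  -94. ]
 [  80.    72.1  484.8    5.8  559.2   63.8  511.3  -84.7]
 [  90.    72.1  487.9   15.3  562.2   73.3  514.4  -75.2]
 [ 100.    72.1  490.9   24.8  565.3   82.8  517.5  -65.7]
 [ 110.    72.1  494.    34.3  568.4   92.3  520.5  -56.2]
 [ 120.    73.1  496.1   44.1  569.6  103.3  524.2  -45.9]
 [ 130.    75.8  496.4   54.5  566.9  117.   528.6  -34.2]
 [ 140.    79.8  494.8   65.   560.8  132.4  533.1  -21.1]
 [ 150.    84.5  491.7   75.6  551.9  148.1  536.9   -7.2]
 [ 160.    89.2  487.7   85.8  541.8  163.   539.6    7.1]
 [ 170.    93.2  483.6   95.7  532.2  176.5  540.9   20.8]
 [ 180.    95.9  480.3  105.5  525.   188.5  540.9   33.3]
 [ 190.    96.8  478.2  115.3  521.6  199.   540.1   44.1]]
-142.18638169556107
tape [array([560.,  85.]), array([563.,  -4.])] [array([559.,  56.]), array([562.,  -9.])] top [array([589.,  45.]), array([587., -30.])]
```

```bash
python3 - <<'E'
from plan import *; from h import *
w=load('w1');t=load('top0');sc=load('scene0')
T=lambda a,b:(340+a/5-.4,195+b/5-.4)
print(tri(w,(164,58),t,T(225,120)))
# scene: tape bottom near corners from s1 crop: front bottom (80,497) left... 
S=lambda a,b:(300+a/4.6,150+b/4.6)
for p in [(83,497),(42,485),(163,410)]: print(p,plane(sc,*S(*p),0))
r=np.radians; D=np.array([461.4,256.5]);td=r(96.8)
for L in [(75,35,80),(90,20,85),(100,10,90),(100,0,100),(95,20,95),(110,0,100)]:
    s,th,P,phi=path(np.array([462.9,-174.9]),r(95.3),D,td,*L)
    f=np.c_[np.cos(th),np.sin(th)];n=np.c_[np.sin(th),-np.cos(th)]
    O=P+55*f; C=O+78*f+53*n; 
    m=C[:,1]<60; print(L,np.degrees(phi),C[m,0].max(),C[:,0].max(),(O[-1]-D)@np.array([np.cos(td),np.sin(td)]))
E
```

```text
(array([579.02205334, -15.92614494,   6.90151702]), np.float64(2.2286904346092253))
(83, 497) [564.62153216  55.00614401   0.        ]
(42, 485) [586.65402835  59.63645157   0.        ]
(163, 410) [572.2635431  -25.31232659   0.        ]
(75, 35, 80) 72.14468333685095 557.932495299962 569.6163864590906 -142.18638169556107
(90, 20, 85) 71.09225180847854 553.8699470357419 570.085704351144 -137.20733980462597
(100, 10, 90) 70.5575840731326 545.188102133562 569.8196280628354 -132.13043293218175
(100, 0, 100) 69.2155572416456 550.9990801435744 570.7528483282289 -132.29872680571208
(95, 20, 95) 72.8815467008378 541.6953161706901 565.3142163338046 -121.56125407234985
(110, 0, 100) 70.66749539256705 533.9881877501224 567.7895163457574 -121.82457343145401
```

```bash
cat > rows.py <<'E'
from plan import *
def rows(h,th0,targets):
    out=[];h=np.array(h,float);th=th0
    for (hx,hy,t) in targets:
        f=np.array([np.cos(th),np.sin(th)]);n=np.array([f[1],-f[0]])
        d=np.array([hx,hy])-h
        row=[0,round(d@n,1),round(-d@f,1),0,round(-np.degrees(t-th),1)]
        out.append(row); h=h+row[1]*n-row[2]*f; th=th-np.radians(row[4])
    return out,h,th
E
python3 - <<'E'
from rows import *
r=np.radians; D=np.array([461.4,256.5]);td=r(96.8)
s,th,P,phi=path(np.array([462.9,-174.9]),r(95.3),D,td,95,20,95); H=handle(th,P)
np.savez('path.npz',s=s,th=th,H=H)
ss=np.r_[2,5,9,np.arange(14.5,211,6)]; ss=np.r_[ss,210]
i=(ss*2).round().astype(int)
o,h,t=rows([462.9,-174.9],r(95.3),np.c_[H[i],th[i]])
for k in range(0,len(o),5): 
    j=i[min(k+4,len(i)-1)]; print(o[k:k+5],H[j].round(1),np.degrees(th[j]).round(1))
E
```

```text
[[0, np.float64(-0.0), np.float64(-2.0), 0, np.float64(0.0)], [0, np.float64(-0.1), np.float64(-3.0), 0, np.float64(0.2)], [0, np.float64(-0.3), np.float64(-4.0), 0, np.float64(0.3)], [0, np.float64(-0.7), np.float64(-5.5), 0, np.float64(0.8)], [0, np.float64(-1.0), np.float64(-6.0), 0, np.float64(1.2)]] [ 459.1 -154.6] 92.8
[[0, np.float64(-1.2), np.float64(-6.0), 0, np.float64(1.5)], [0, np.float64(-1.6), np.float64(-6.1), 0, np.float64(1.9)], [0, np.float64(-1.6), np.float64(-6.0), 0, np.float64(2.0)], [0, np.float64(-1.8), np.float64(-6.0), 0, np.float64(2.2)], [0, np.float64(-1.8), np.float64(-6.1), 0, np.float64(2.2)]] [ 451.5 -124.4] 83.0
[[0, np.float64(-1.8), np.float64(-6.0), 0, np.float64(2.2)], [0, np.float64(-1.7), np.float64(-6.0), 0, np.float64(2.0)], [0, np.float64(-1.5), np.float64(-6.0), 0, np.float64(1.9)], [0, np.float64(-1.3), np.float64(-6.1), 0, np.float64(1.5)], [0, np.float64(-1.0), np.float64(-6.0), 0, np.float64(1.3)]] [450.1 -93.5] 74.1
[[0, np.float64(-0.6), np.float64(-6.0), 0, np.float64(0.8)], [0, np.float64(-0.4), np.float64(-6.0), 0, np.float64(0.4)]
[... 617 characters left out ...]
64(-6.1), 0, np.float64(-2.2)], [0, np.float64(1.8), np.float64(-6.0), 0, np.float64(-2.3)], [0, np.float64(2.0), np.float64(-6.1), 0, np.float64(-2.3)], [0, np.float64(1.9), np.float64(-6.0), 0, np.float64(-2.4)]] [483.1  -8.2] 88.0
[[0, np.float64(1.8), np.float64(-6.0), 0, np.float64(-2.2)], [0, np.float64(1.7), np.float64(-6.1), 0, np.float64(-2.0)], [0, np.float64(1.4), np.float64(-6.0), 0, np.float64(-1.7)], [0, np.float64(1.1), np.float64(-6.0), 0, np.float64(-1.4)], [0, np.float64(0.8), np.float64(-6.0), 0, np.float64(-0.9)]] [488.8  22. ] 96.2
[[0, np.float64(0.4), np.float64(-6.0), 0, np.float64(-0.5)], [0, np.float64(0.0), np.float64(-3.5), 0, np.float64(-0.1)]] [488.2  31.5] 96.8
```

>>> drive_tool([
  [[0,0,-2,0,0],[0,-0.1,-3,0,0.2],[0,-0.3,-4,0,0.3],[0,-0.7,-5.5,0,0.8],[0,-1.0,-6,0,1.2]],
])

```text
time: 3.8
ee_pos: [459.1, -154.1, 193.6]
tool_rot: [[0.999, 0.047, 0.0], [0.047, -0.999, -0.0], [0.0, 0.0, -1.0]]
wrist_force: [0.2, -1.0, 0.8]
grip_width: 12.3
```

>>> drive_tool([
  [[0,-1.2,-6,0,1.5],[0,-1.6,-6.1,0,1.9],[0,-1.6,-6,0,2.0],[0,-1.8,-6,0,2.2],[0,-1.8,-6.1,0,2.2]],
])

```text
time: 4.42
ee_pos: [451.3, -123.6, 193.6]
tool_rot: [[0.992, -0.125, -0.0], [-0.125, -0.992, 0.0], [-0.0, -0.0, -1.0]]
wrist_force: [0.1, -1.9, 0.4]
grip_width: 12.0
```

Tracking well; continue.

>>> drive_tool([
  [[0,-1.8,-6,0,2.2],[0,-1.7,-6,0,2.0],[0,-1.5,-6,0,1.9],[0,-1.3,-6.1,0,1.5],[0,-1.0,-6,0,1.3]],
])

```text
time: 5.05
ee_pos: [449.7, -92.7, 193.6]
tool_rot: [[0.961, -0.276, -0.001], [-0.276, -0.961, 0.0], [-0.001, -0.0, -1.0]]
wrist_force: [-1.4, -1.2, 1.9]
grip_width: 12.1
```

```bash
python3 - <<'E'
from h import *
s=ctrl.read_state();print(s['time'],s['ee_pos'],s['tool_rot'][:,1],s['wrist_force'])
d=grab('top','t4.png'); cv2.imwrite('pics/t4c.png',cv2.resize(d['img'][190:330,160:480],None,fx=2.5,fy=2.5,interpolation=cv2.INTER_CUBIC))
d=grab('scene','s4.png');cv2.imwrite('pics/s4c.png',cv2.resize(d['img'][130:330,270:470],None,fx=3,fy=3,interpolation=cv2.INTER_CUBIC))
E
```

```text
5.05 [449.70745522 -92.65013401 193.61338025] [-2.76026072e-01 -9.61150140e-01 -1.27484784e-04] [-1.3845962  -1.21315267  1.867303  ]
```

View pics/t4c.png

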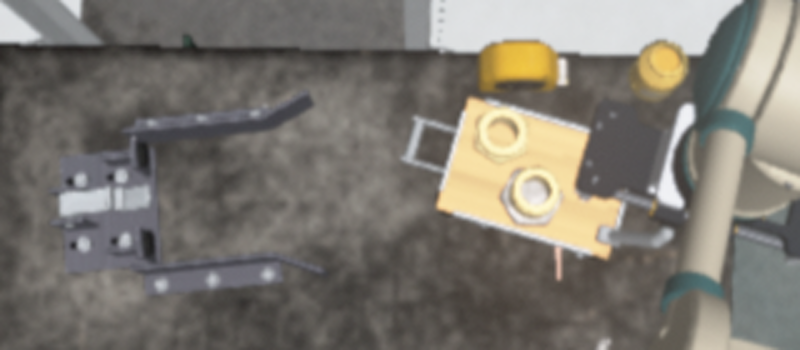

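View pics/s4c.png

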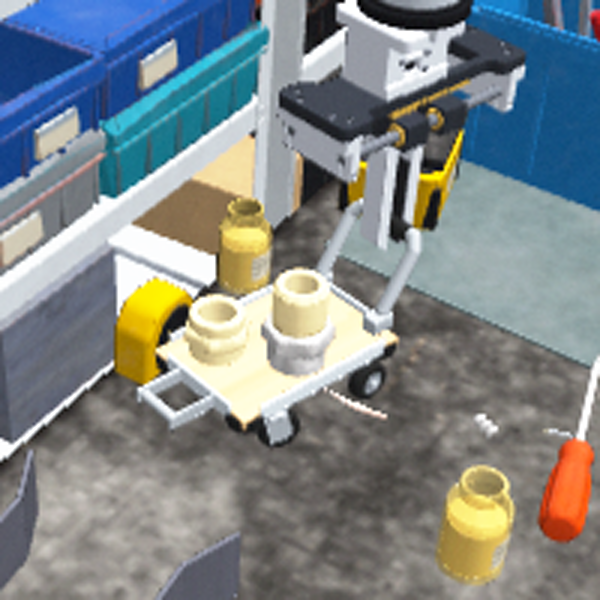

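```bash
python3 - <<'E'
from h import *
d=load('t4'); g=lambda p:(160+p[0]/2.5-.3,190+p[1]/2.5-.3)
A=[plane(d,*g(p),52)[:2] for p in [(473,98),(438,211),(607,257)]];print(np.round(A,1))
v=A[1]-A[2];print(np.degrees(np.arctan2(v[1],v[0])),'centre',(A[0]+A[2])/2)
h=np.array([449.7,-92.7]);t=np.radians(74);print('expect',h+105*np.array([np.cos(t),np.sin(t)]))
E
```

```text
[[543.   65.3]
 [445.5  93.5]
 [409.7 -48. ]]
75.82263604279021 centre [476.3793382    8.65665847]
expect [478.64192236   8.23247807]
```

>>> drive_tool([
  [[0,-0.6,-6,0,0.8],[0,-0.4,-6,0,0.4],[0,0,-6,0,0],[0,0,-6,0,0],[0,0,-6,0,0]],
])

```text
time: 5.78
ee_pos: [457.7, -63.8, 193.5]
tool_rot: [[0.956, -0.295, -0.001], [-0.295, -0.956, 0.0], [-0.001, 0.0, -1.0]]
wrist_force: [-3.4, 0.3, 4.1]
grip_width: 11.7
```

>>> drive_tool([
  [[0,0,-6,0,0],[0,0.3,-6,0,-0.3],[0,0.7,-6,0,-0.9],[0,1.0,-6,0,-1.2],[0,1.3,-6,0,-1.6]],
])

```text
time: 6.4
ee_pos: [470.1, -36.2, 193.6]
tool_rot: [[0.974, -0.226, 0.001], [-0.226, -0.974, -0.0], [0.001, -0.0, -1.0]]
wrist_force: [-1.8, 0.4, 2.5]
grip_width: 11.8
```

```bash
python3 - <<'E'
from h import *
d=grab('top','t5.png'); cv2.imwrite('pics/t5c.png',cv2.resize(d['img'][190:330,160:480],None,fx=2.5,fy=2.5,interpolation=cv2.INTER_CUBIC))
d=grab('scene','s5.png');cv2.imwrite('pics/s5c.png',cv2.resize(d['img'][130:330,270:470],None,fx=3,fy=3,interpolation=cv2.INTER_CUBIC))
E
```

```text
(no output)
```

View pics/t5c.png

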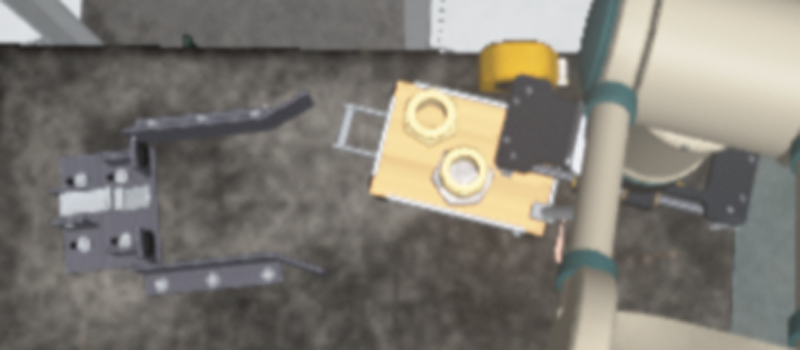

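View pics/s5c.png

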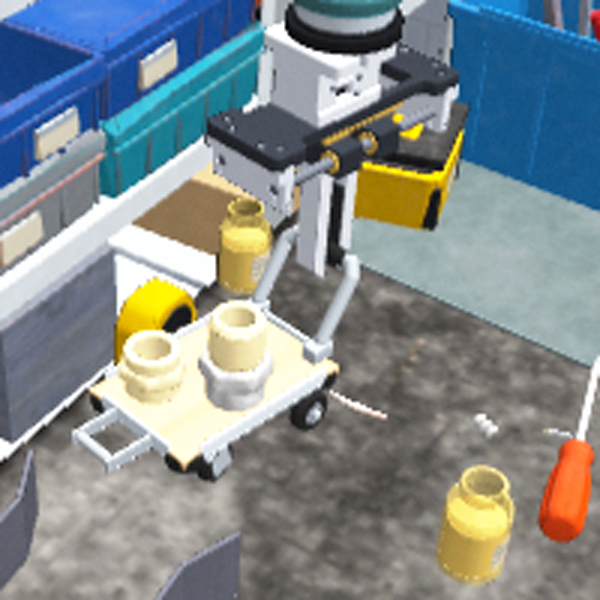

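>>> drive_tool([
  [[0,1.6,-6,0,-1.9],[0,1.8,-6.1,0,-2.2],[0,1.8,-6,0,-2.3],[0,2.0,-6.1,0,-2.3],[0,1.9,-6,0,-2.4]],
])

```text
time: 7.12
ee_pos: [484.1, -7.7, 193.7]
tool_rot: [[0.999, -0.033, 0.002], [-0.033, -0.999, -0.0], [0.002, 0.0, -1.0]]
wrist_force: [1.2, -0.1, 0.8]
grip_width: 12.5
```

>>> drive_tool([
  [[0,1.8,-6,0,-2.2],[0,1.7,-6.1,0,-2.0],[0,1.4,-6,0,-1.7],[0,1.1,-6,0,-1.4],[0,0.8,-6,0,-0.9]],
])

```text
time: 7.75
ee_pos: [489.2, 22.5, 193.7]
tool_rot: [[0.994, 0.108, 0.001], [0.108, -0.994, -0.0], [0.001, 0.0, -1.0]]
wrist_force: [2.6, -0.9, 1.7]
grip_width: 11.9
```

>>> drive_tool([
  [[0,0.4,-4,0,-0.5],[0,0,0,0,-0.1],[0,0,0,0,0]],
])

```text
time: 8.12
ee_pos: [489.0, 26.3, 193.6]
tool_rot: [[0.993, 0.117, 0.0], [0.117, -0.993, 0.0], [0.0, -0.0, -1.0]]
wrist_force: [2.3, 1.3, 0.6]
grip_width: 12.2
```

```bash
python3 - <<'E'
from h import *
d=grab('top','t6.png'); cv2.imwrite('pics/t6c.png',cv2.resize(d['img'][195:325,170:400],None,fx=3.4,fy=3.4,interpolation=cv2.INTER_CUBIC))
d=grab('scene','s6.png');cv2.imwrite('pics/s6c.png',cv2.resize(d['img'][200:420,200:420],None,fx=2.7,fy=2.7,interpolation=cv2.INTER_CUBIC))
d=grab('wrist','w6.png')
E
```

```text
(no output)
```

View pics/t6c.png

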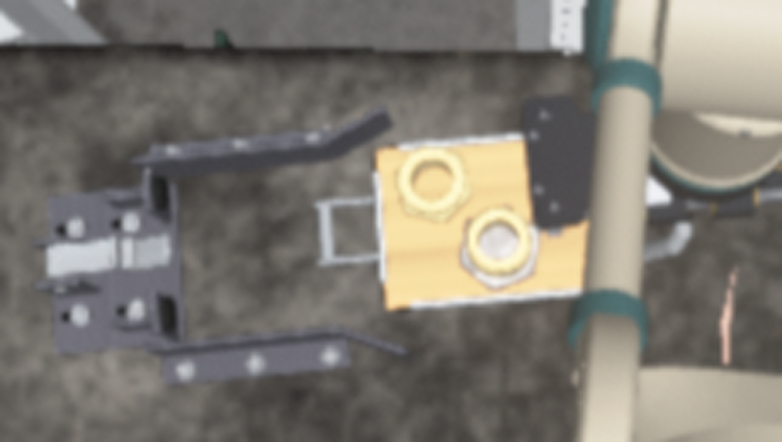

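View pics/s6c.png

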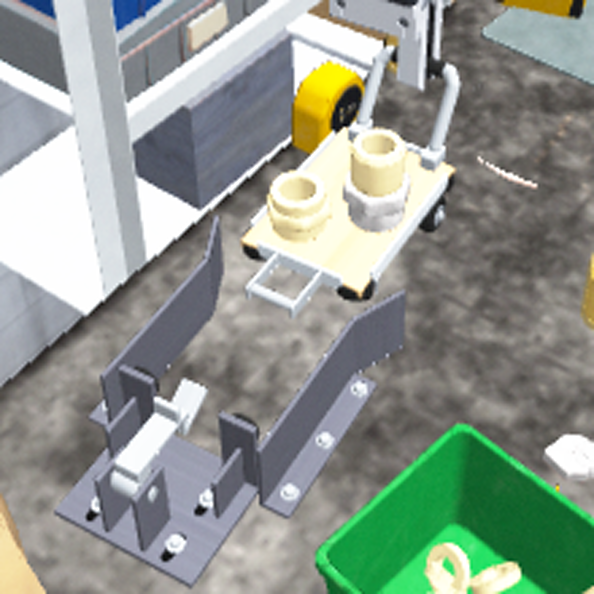

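View pics/w6.png

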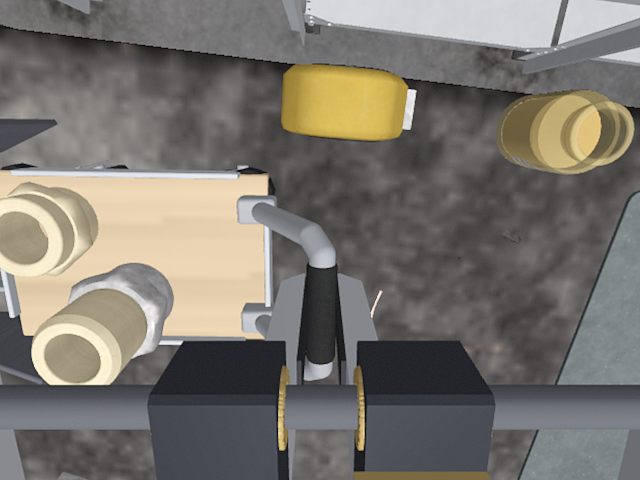

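```bash
python3 - <<'E'
from h import *
d=load('t6'); g=lambda p:(170+(p[0]+.5)/3.4-.5,195+(p[1]+.5)/3.4-.5)
W=lambda p,z:plane(d,*g(p),z)[:2]
fr,fl=W((375,150),52),W((387,309),52); pm=W((325.5,233.5),50)
print('front corners',fr,fl,(fr+fl)/2,np.linalg.norm(fr-fl),'pin',pm)
e=W((520,137),52); b=W((580,293),52); print('side hd',np.degrees(np.arctan2(*(fr-e)[::-1])),np.degrees(np.arctan2(*(fl-b)[::-1])))
ax=(fr-fl);print('hd from front',90+np.degrees(np.arctan2(ax[1],ax[0])))
h=np.array([489.0,26.3]);f=np.array([-.117,.993]);print('tool-pred front mid',h+180*f,'pin',h+214*f)
for z in (58,):
  print('lower rail',W((160,350),z),W((335,333),z),'tip',W((405,352),z),'upper end',W((137,161),z),'tip',W((388,112),z))
# upper rail inner bottom edge at z=0
print('upper inner bottom',W((180,172),0),W((330,158),0))
# castor ODE
P=np.load('path.npz');s=P['s'];th=P['th'];k=np.gradient(th,s)
for c0 in (0.9,2.4,-.9,-2.4):
    x=36 if c0<0 else -36
    psi=c0;out=[]
    for i in range(len(s)):
        # pivot velocity in caddy frame per ds: forward 1 - ... 
        vf=1+k[i]*x; vl=k[i]*101
        # castor body axis dir: forward angle psi ; wheel trails; dpsi = (v perp)/14 - k
        perp=-vf*np.sin(psi)+vl*np.cos(psi)
        psi+=(perp/14-k[i])*0.5; out.append(psi)
    print(c0,[round(o,2) for o in out[120::20]])
E
```

```text
front corners [518.71137793 211.69933952] [419.30421298 200.66104105] [469.00779546 206.18019029] 100.01814074025152 pin [465.6750375  240.72763125]
side hd 96.35184733648356 95.89433982086369
hd from front 96.33623927447319
tool-pred front mid [467.94 205.04] pin [463.962 238.802]
lower rail [390.9988065  337.46931022] [403.46601761 231.30216841] tip [392.77742298 188.2203951 ] upper end [507.68907692 358.73964837] tip [541.87521858 203.84503571]
upper inner bottom [511.45793419 344.64860924] [522.75112063 246.49564577]
0.9 [np.float64(-0.4), np.float64(-0.38), np.float64(-0.32), np.float64(-0.23), np.float64(-0.12), np.float64(-0.06), np.float64(-0.01), np.float64(0.11), np.float64(0.26), np.float64(0.41), np.float64(0.53), np.float64(0.59), np.float64(0.59), np.float64(0.53), np.float64(0.41), np.float64(0.25)]
2.4 [np.float64(-0.37), np.float64(-0.37), np.float64(-0.32), np.float64(-0.23), np.float64(-0.12), np.float64(-0.06), np.float64(-0.01), np.float64(0.11), np.float64(0.26), np.float64(0.41), np.float64(0.53), np.float64(0.59), np.float64(0.59), np.float64(0.53), np.float64(0.41), np.float64(0.25)]
-0.9 [np.float64(-0.58), np.float64(-0.54), np.float64(-0.45), np.float64(-0.32), np.float64(-0.16), np.float64(-0.08), np.float64(-0.02), np.float64(0.1), np.float64(0.23), np.float64(0.33), np.float64(0.4), np.float64(0.42), np.float64(0.41), np.float64(0.37), np.float64(0.29), np.float64(0.18)]
-2.4 [np.float64(-0.62), np.float64(-0.56), np.float64(-0.46), np.float64(-0.32), np.float64(-0.17), np.float64(-0.08), np.float64(-0.02), np.float64(0.1), np.float64(0.23), np.float64(0.33), np.float64(0.4), np.float64(0.42), np.float64(0.41), np.float64(0.37), np.float64(0.29), np.float64(0.18)]
```

```bash
python3 - <<'E'
from h import *
d=load('t6')
cv2.imwrite('pics/t6d.png',cv2.resize(d['img'][222:302,212:312],None,fx=7.5,fy=7.5,interpolation=cv2.INTER_LANCZOS4))
E
```

```text
(no output)
```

View pics/t6d.png

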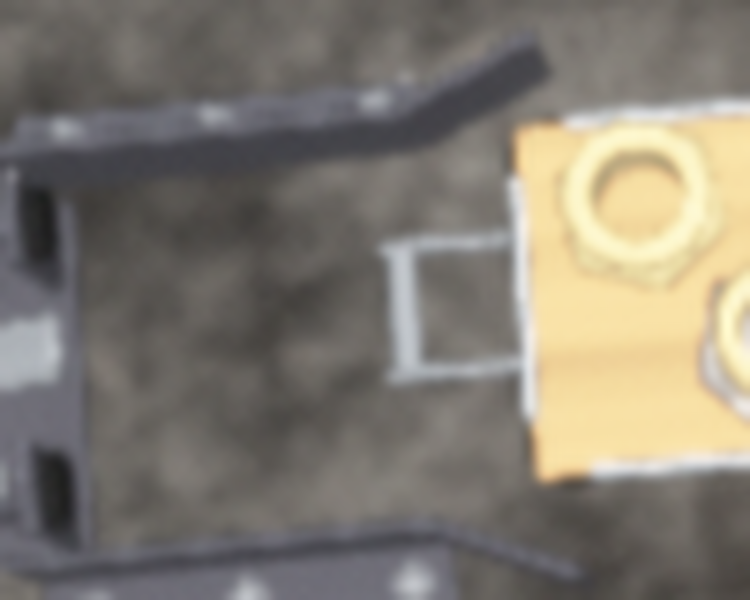

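```bash
python3 - <<'E'
from h import *
d=load('t6'); g=lambda p:(212+(p[0]+.5)/7.5-.5,222+(p[1]+.5)/7.5-.5)
n=np.array([.9932,.1167])
L=lambda p,z:(plane(d,*g(p),z)[:2]@n).round(1)
print('up top',L((40,156),58),L((390,120),58),'bot',L((90,187),0),L((410,150),0))
print('low inner top',L((90,546),58),L((430,521),58),'outer',L((430,534),58))
print('tips',L((528,33),58),L((580,575),58))
print('corners',L((515,128),52),L((540,482),52),'pin',L((390,243),50),L((403,380),50),'latch',L((60,345),50),'pads',L((40,228),45),L((55,495),45))
E
```

```text
up top 543.9 544.6 bot 545.1 547.0
low inner top 433.0 430.8 outer 427.2
tips 565.9 411.9
corners 540.1 439.2 pin 510.9 471.7 latch 491.0 pads 525.8 449.5
```

>>> drive_tool([
  [[0,-0.2,-3,0,0],[0,-0.3,-5,0,0],[0,-0.3,-5,0,0],[0,-0.2,-5,0,0],[0,0,-5,0,0]],
])

```text
time: 8.9
ee_pos: [485.3, 49.3, 193.6]
tool_rot: [[0.993, 0.118, 0.0], [0.118, -0.993, -0.0], [0.0, 0.0, -1.0]]
wrist_force: [3.3, -0.8, 1.0]
grip_width: 11.9
```

>>> drive_tool([
  [[0,0,-5,0,0],[0,0,-5,0,0],[0,0,-5,0,0],[0,0,-3,0,0],[0,0,0,0,0]],
])

```text
time: 9.52
ee_pos: [483.1, 67.2, 193.6]
tool_rot: [[0.993, 0.118, 0.0], [0.118, -0.993, 0.001], [0.0, -0.001, -1.0]]
wrist_force: [2.3, 0.8, 2.0]
grip_width: 12.2
```

```bash
python3 - <<'E'
from h import *
s=ctrl.read_state();print(s['time'],s['ee_pos'],s['tool_rot'][:,1],s['wrist_force'],s['torque'])
d=grab('top','t7.png'); cv2.imwrite('pics/t7c.png',cv2.resize(d['img'][222:302,182:282],None,fx=7.5,fy=7.5,interpolation=cv2.INTER_LANCZOS4))
E
```

```text
9.525 [483.13053355  67.2022524  193.5749108 ] [ 1.17547325e-01 -9.93067115e-01 -5.75555924e-04] [2.29111795 0.79459899 1.98211549] [ 0.15035941 -0.50368397 -0.11064338]
```

View pics/t7c.png

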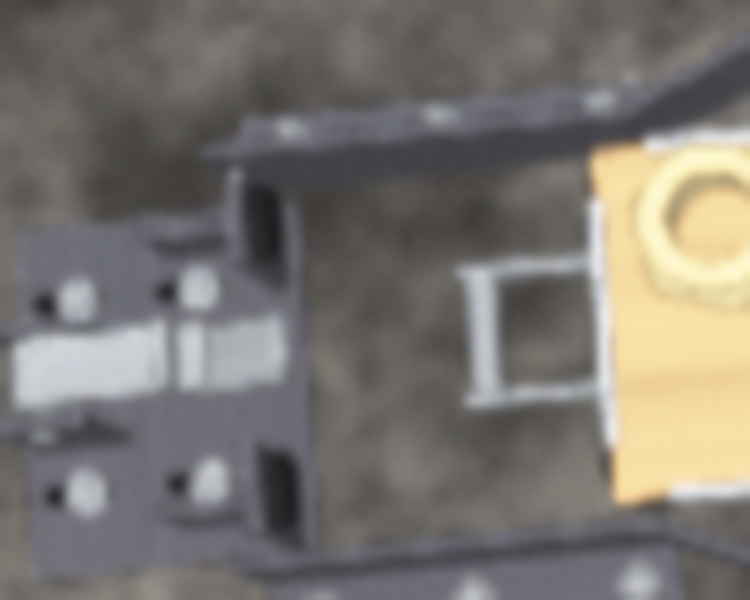

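```bash
python3 - <<'E'
from h import *
d=load('t7'); g=lambda p:(182+(p[0]+.5)/7.5-.5,222+(p[1]+.5)/7.5-.5)
n=np.array([.993,.1175]);f=np.array([-.1175,.993])
L=lambda p,z:[(plane(d,*g(p),z)[:2]@v).round(1) for v in (n,f)]
print('up top',L((240,155),58),L((610,118),58),'bot',L((320,187),0),L((640,148),0))
print('low inner',L((320,547),58),L((640,521),58))
print('corners',L((592,148),52),L((615,503),52),'pin',L((468,270),50),L((482,405),50),'latch',L((285,320),50),L((290,382),50),'pads',L((280,230),45),L((297,500),45))
print('tool',np.array([483.1,67.2])@n,np.array([483.1,67.2])@f+105)
E
```

```text
up top [np.float64(545.0), np.float64(289.0)] [np.float64(545.4), np.float64(184.4)] bot [np.float64(545.1), np.float64(278.7)] [np.float64(547.6), np.float64(182.9)]
low inner [np.float64(432.8), np.float64(273.3)] [np.float64(431.3), np.float64(184.7)]
corners [np.float64(538.5), np.float64(190.8)] [np.float64(437.5), np.float64(191.9)] pin [np.float64(507.4), np.float64(228.5)] [np.float64(468.8), np.float64(227.2)] latch [np.float64(498.2), np.float64(280.8)] [np.float64(480.5), np.float64(280.5)] pads [np.float64(525.0), np.float64(281.8)] [np.float64(447.8), np.float64(281.6)]
tool 487.6143 114.96535
```

>>> drive_tool([
  [[0,0.2,-3,0,0],[0,0.2,-4,0,0],[0,0,-5,0,0],[0,0,-5,0,0],[0,0,-5,0,0]],
])

```text
time: 10.2
ee_pos: [480.9, 89.0, 193.6]
tool_rot: [[0.993, 0.118, 0.0], [0.118, -0.993, -0.0], [0.0, 0.0, -1.0]]
wrist_force: [2.8, -1.2, 3.4]
grip_width: 12.1
```

>>> drive_tool([
  [[0,0,-5,0,0],[0,0,-5,0,0],[0,0,-5,0,0],[0,0,-5,0,0],[0,0,-3,0,0]],
])

```text
time: 10.82
ee_pos: [478.3, 111.8, 193.5]
tool_rot: [[0.993, 0.118, 0.0], [0.118, -0.993, 0.0], [0.0, 0.0, -1.0]]
wrist_force: [2.7, 0.5, 3.5]
grip_width: 12.2
```

```bash
python3 - <<'E'
from h import *
s=ctrl.read_state();print(s['time'],s['ee_pos'],s['tool_rot'][:,1],s['wrist_force'],s['torque'])
d=grab('top','t8.png'); cv2.imwrite('pics/t8c.png',cv2.resize(d['img'][222:302,172:272],None,fx=7.5,fy=7.5,interpolation=cv2.INTER_LANCZOS4))
E
```

```text
10.825 [478.2867918  111.84600833 193.5423864 ] [ 1.17749680e-01 -9.93043309e-01  1.01792593e-05] [2.68226269 0.45846864 3.48195813] [-0.04758196 -0.53878081 -0.0596959 ]
```

View pics/t8c.png

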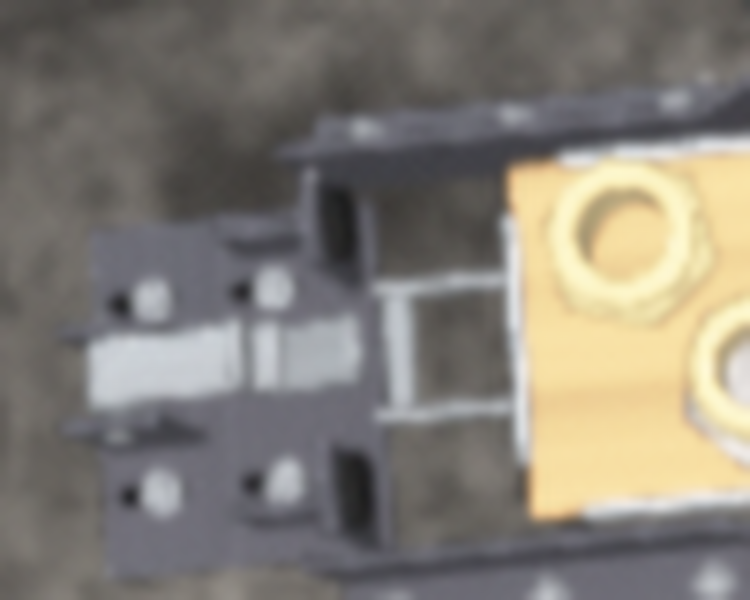

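>>> drive_tool([
  [[0,0,-4,0,0],[0,0,-4,0,0],[0,0,-3,0,0],[0,0,-2,0,0],[0,0,-2,0,0]],
])

```text
time: 11.5
ee_pos: [476.6, 126.5, 193.6]
tool_rot: [[0.993, 0.118, 0.0], [0.118, -0.993, -0.0], [0.0, 0.0, -1.0]]
wrist_force: [3.4, -0.1, 2.4]
grip_width: 12.4
```

>>> drive_tool([
  [[0,0,-2,0,0],[0,0,-2,0,0],[0,0,-2,0,0]],
])

```text
time: 11.88
ee_pos: [475.9, 132.3, 193.6]
tool_rot: [[0.993, 0.118, 0.0], [0.118, -0.993, -0.0], [0.0, 0.0, -1.0]]
wrist_force: [2.7, -2.3, 3.8]
grip_width: 12.1
```

>>> drive_tool([
  [[0,0,-2,0,0],[0,0,-2,0,0],[0,0,-2,0,0]],
])

```text
time: 12.25
ee_pos: [475.1, 136.5, 193.7]
tool_rot: [[0.993, 0.119, 0.0], [0.119, -0.993, -0.005], [-0.001, 0.005, -1.0]]
wrist_force: [2.6, -8.0, 5.8]
grip_width: 12.5
```

>>> drive_tool([
  [[0,0,-2,0,0],[0,0,-2,0,0],[0,0,-2,0,0]],
])

```text
time: 12.62
ee_pos: [474.3, 141.6, 193.8]
tool_rot: [[0.993, 0.12, -0.0], [0.12, -0.993, -0.007], [-0.001, 0.007, -1.0]]
wrist_force: [2.1, -11.3, 7.3]
grip_width: 12.2
```

>>> drive_tool([
  [[0,0,-1.5,0,0],[0,0,-1.5,0,0],[0,0,-1.5,0,0]],
])

```text
time: 13.0
ee_pos: [473.6, 147.2, 193.7]
tool_rot: [[0.993, 0.118, -0.001], [0.118, -0.993, -0.004], [-0.001, 0.004, -1.0]]
wrist_force: [3.2, -3.9, 5.4]
grip_width: 12.2
```

>>> drive_tool([
  [[0,0,-1.5,0,0],[0,0,-1.5,0,0]],
])

```text
time: 13.25
ee_pos: [473.0, 152.0, 193.5]
tool_rot: [[0.993, 0.117, -0.001], [0.117, -0.993, 0.001], [-0.001, -0.001, -1.0]]
wrist_force: [2.4, 0.6, 3.2]
grip_width: 12.3
```

>>> drive_tool([
  [[0,0,-1,0,0],[0,0,-1,0,0]],
])

```text
time: 13.5
ee_pos: [472.9, 153.8, 193.5]
tool_rot: [[0.993, 0.118, -0.001], [0.118, -0.993, -0.0], [-0.001, 0.0, -1.0]]
wrist_force: [1.0, -0.3, 4.1]
grip_width: 11.8
```

```bash
python3 - <<'E'
from h import *
s=ctrl.read_state();print(s['time'],s['ee_pos'],s['tool_rot'][:,1],s['wrist_force'],s['torque'])
d=grab('top','t9.png'); cv2.imwrite('pics/t9c.png',cv2.resize(d['img'][222:302,172:272],None,fx=7.5,fy=7.5,interpolation=cv2.INTER_LANCZOS4))
d=grab('scene','s9.png');cv2.imwrite('pics/s9c.png',cv2.resize(d['img'][280:420,210:350],None,fx=4.2,fy=4.2,interpolation=cv2.INTER_LANCZOS4))
E
```

```text
13.5 [472.93229181 153.762391   193.51440837] [ 1.17788292e-01 -9.93038713e-01  1.80990883e-04] [ 0.98333206 -0.27725025  4.12062316] [-0.04352634 -0.17696512 -0.05407815]
```

View pics/t9c.png

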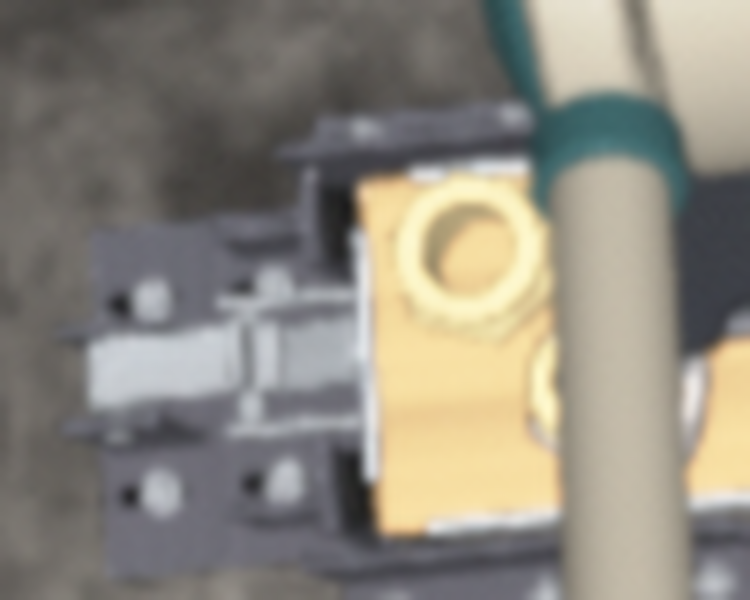

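View pics/s9c.png

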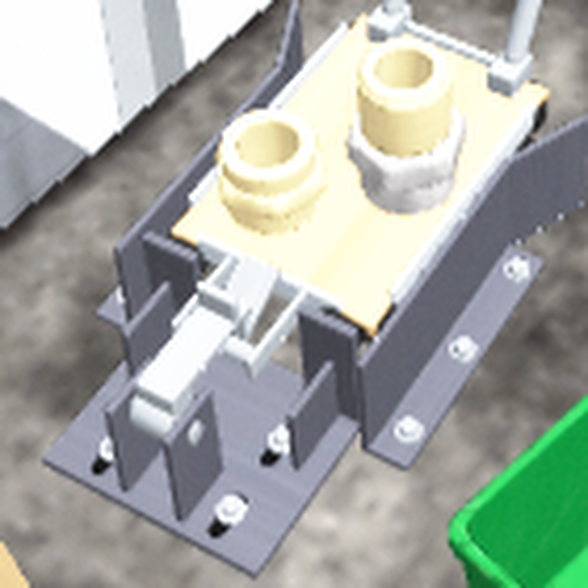

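>>> drive_tool([
  [[0,0,-0.8,0,0],[0,0,-0.6,0,0],[0,0,0,0,0]],
])

```text
time: 13.98
ee_pos: [473.0, 154.3, 193.5]
tool_rot: [[0.993, 0.118, -0.0], [0.118, -0.993, -0.002], [-0.001, 0.002, -1.0]]
wrist_force: [0.4, -2.4, 4.5]
grip_width: 12.0
```

>>> drive_tool([
  [[0,0,-0.7,0,0],[0,0,-0.5,0,0],[0,0,0,0,0]],
])

```text
time: 14.35
ee_pos: [473.0, 154.6, 193.5]
tool_rot: [[0.993, 0.119, -0.0], [0.119, -0.993, -0.004], [-0.001, 0.004, -1.0]]
wrist_force: [2.8, -6.0, 5.9]
grip_width: 12.0
```

>>> drive_tool([
  [[0,0,-0.7,0,0],[0,0,-0.6,0,0],[0,0,0,0,0]],
])

```text
time: 14.72
ee_pos: [473.0, 154.9, 193.6]
tool_rot: [[0.993, 0.12, 0.0], [0.12, -0.993, -0.007], [-0.001, 0.007, -1.0]]
wrist_force: [2.2, -9.0, 5.6]
grip_width: 11.8
```

```bash
python3 - <<'E'
from h import *
s=ctrl.read_state();print(s['time'],s['ee_pos'],s['tool_rot'][:,1],s['wrist_force'],s['torque'])
d=grab('scene','s10.png');cv2.imwrite('pics/s10c.png',cv2.resize(d['img'][320:390,230:300],None,fx=8,fy=8,interpolation=cv2.INTER_LANCZOS4))
a=load('s9')['img'];b=load('s6')['img']
cv2.imwrite('pics/s10d.png',np.hstack([cv2.resize(x[320:400,230:310],None,fx=4.9,fy=4.9,interpolation=cv2.INTER_LANCZOS4) for x in (b,d['img'])]))
E
```

```text
14.725 [473.00016603 154.89649321 193.5599412 ] [ 0.11955724 -0.99280563  0.00656058] [ 2.2272802  -8.98917494  5.59460829] [-1.60433098 -0.3860152  -0.06674224]
```

View pics/s10d.png

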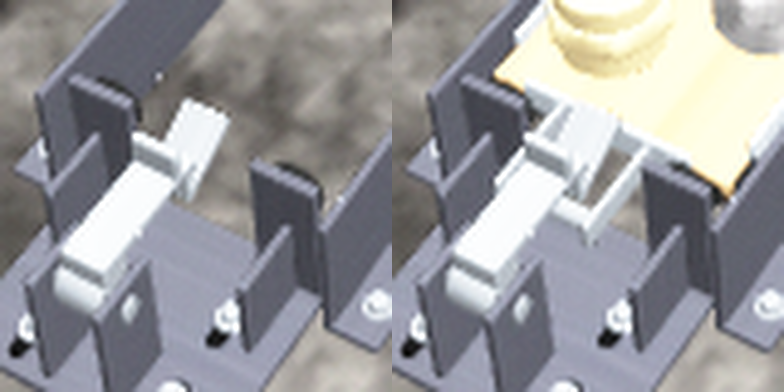

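>>> drive_tool([
  [[0,0,1.5,0,0],[0,0,1.5,0,0],[0,0,1,0,0],[0,0,1,0,0],[0,0,0,0,0]],
])

```text
time: 15.4
ee_pos: [473.1, 152.8, 193.5]
tool_rot: [[0.993, 0.118, -0.001], [0.118, -0.993, 0.0], [-0.001, -0.0, -1.0]]
wrist_force: [0.6, 1.0, 4.7]
grip_width: 12.2
```

>>> drive_tool([
  [[0,0,1,0,0],[0,0,1,0,0],[0,0,0,0,0]],
])

```text
time: 15.78
ee_pos: [473.4, 151.1, 193.4]
tool_rot: [[0.993, 0.117, -0.001], [0.117, -0.993, 0.001], [-0.0, -0.001, -1.0]]
wrist_force: [-0.7, 2.6, 4.5]
grip_width: 11.9
```

>>> drive_tool([
  [[0,0,1,0,0],[0,0,1,0,0],[0,0,0,0,0]],
])

```text
time: 16.15
ee_pos: [473.4, 150.6, 193.4]
tool_rot: [[0.993, 0.116, -0.001], [0.116, -0.993, 0.005], [-0.0, -0.005, -1.0]]
wrist_force: [-1.1, 8.4, 3.0]
grip_width: 11.8
```

>>> drive_tool([
  [[0,0,0.8,0,0],[0,0,0.7,0,0],[0,0,0,0,0]],
])

```text
time: 16.52
ee_pos: [473.4, 150.3, 193.4]
tool_rot: [[0.993, 0.115, -0.001], [0.115, -0.993, 0.007], [-0.0, -0.008, -1.0]]
wrist_force: [-0.7, 13.3, 2.8]
grip_width: 11.9
```

>>> drive_tool([
  [[0,0,-1.5,0,0],[0,0,-1.2,0,0],[0,0,-1.0,0,0],[0,0,0,0,0]],
])

```text
time: 17.02
ee_pos: [473.4, 151.1, 193.4]
tool_rot: [[0.993, 0.117, -0.001], [0.117, -0.993, 0.001], [-0.0, -0.001, -1.0]]
wrist_force: [-1.6, 4.5, 3.1]
grip_width: 11.9
```

>>> drive_tool([
  [[0.45,0,0,0,0],[0.45,0,0,0,0],[0.45,0,0,0,0],[0.45,0,0,0,0]],
])

```text
time: 17.52
ee_pos: [473.5, 150.5, 193.3]
tool_rot: [[0.993, 0.118, -0.0], [0.118, -0.993, -0.001], [-0.001, 0.001, -1.0]]
wrist_force: [-0.2, 0.0, 0.2]
grip_width: 42.0
```

```bash
python3 - <<'E'
from h import *
s=ctrl.read_state();print(s['time'],s['ee_pos'],s['wrist_force'],s['grip_width'])
d=grab('wrist','w11.png')
E
```

```text
17.525 [473.5092003  150.47248493 193.33079702] [-0.19004474  0.0481084   0.1981719 ] 41.97406525457382
```

View pics/w11.png

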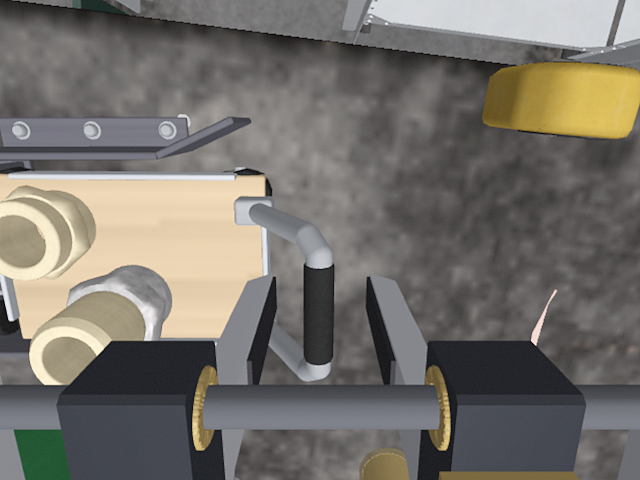

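Free of the bar (sleeve at (318,314), fingers either side). Rise straight up.

>>> drive_tool([
  [[0.45,0,0,-10,0],[0.45,0,0,-20,0],[0.45,0,0,-30,0],[0.45,0,0,-35,0],[0.45,0,0,-35,0]],
])

```text
time: 18.2
ee_pos: [473.5, 150.8, 325.4]
tool_rot: [[0.993, 0.118, 0.001], [0.118, -0.993, -0.0], [0.001, 0.0, -1.0]]
wrist_force: [0.7, 0.4, 0.6]
grip_width: 42.0
```

>>> drive_tool([
  [[0.45,-20,20,-30,0],[0.45,-30,30,0,0],[0.45,-30,30,0,0],[0.45,0,0,0,0],[0.45,0,0,0,0]],
])

```text
time: 18.82
ee_pos: [404.0, 62.2, 354.2]
tool_rot: [[0.993, 0.117, 0.002], [0.117, -0.993, 0.0], [0.002, -0.0, -1.0]]
wrist_force: [0.9, 0.4, 0.0]
grip_width: 42.5
```

```bash
python3 - <<'E'
from h import *
s=ctrl.read_state();print(s['time'],s['ee_pos'],s['wrist_force'])
d=grab('top','t12.png'); cv2.imwrite('pics/t12c.png',cv2.resize(d['img'][190:330,160:480],None,fx=2.5,fy=2.5,interpolation=cv2.INTER_LANCZOS4))
d=grab('scene','s12.png')
b=load('s6')['img'];cv2.imwrite('pics/s12d.png',np.hstack([cv2.resize(x[320:400,230:310],None,fx=4.9,fy=4.9,interpolation=cv2.INTER_LANCZOS4) for x in (b,d['img'])]))
cv2.imwrite('pics/s12c.png',cv2.resize(d['img'][190:410,210:430],None,fx=2.7,fy=2.7))
E
```

```text
18.825 [404.01300765  62.16372175 354.23417652] [0.91880275 0.39020553 0.04902174]
```

View pics/t12c.png

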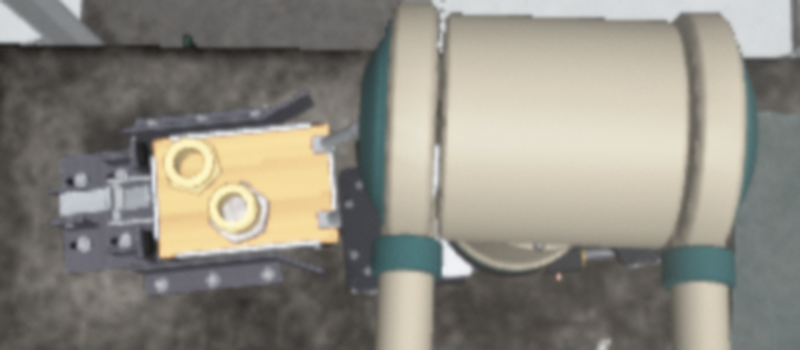

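View pics/s12d.png

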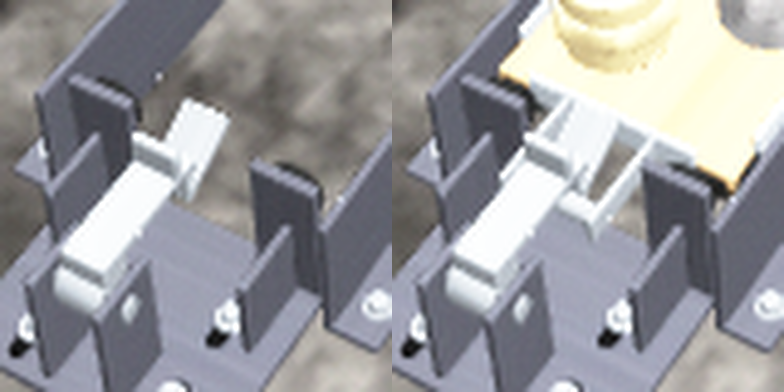

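View pics/s12c.png

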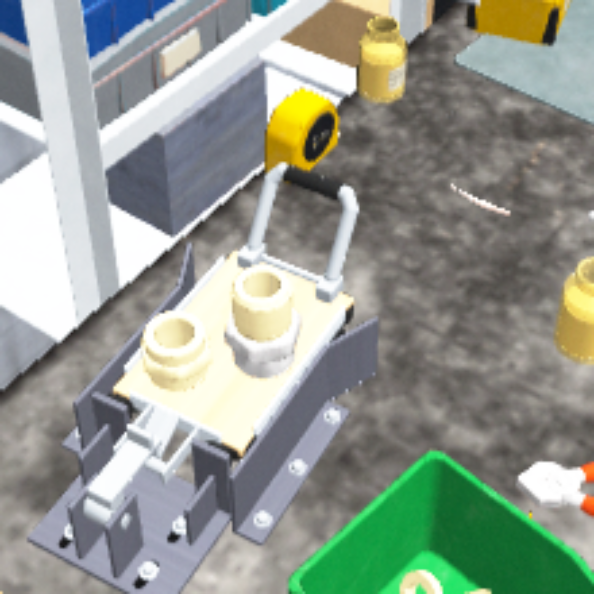

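```bash
python3 -c "
from bench import ctrl
print(ctrl.sign_off())"
```

```text
the job is handed in; nothing more can be done
None
```

The caddy is docked and latched with both fittings still standing on its deck, and I handed the job in at about 19 s of the 61 s limit.

- **Pushing:** I gripped the sleeve and pushed the caddy along an S-shaped path past the tape measure. The sway left about 20 mm to the tape.
- **Castors:** I could not see the castors well enough to check them in the images. My own rolling model says both were within about 0.02 rad of straight midway along the path. They swung to about 0.2 rad in the last bend, before the straight run between the rails.
- **Docking:** Before the rails closed in, I lined the caddy up to within about 1 mm of the bay's centre line. The latch ramp peaked at about 11 N, then the force fell away. I pressed onto the pads with about 9 N.
- **Tug test:** I pulled back with up to 13 N, and the hook stopped the caddy about 4 mm behind the pressed position. The text gives about 2.5 mm. I put the difference down to the squeezed pads and a slight tilt of the tool.
- **Last checks:** After I let go, the wrist force read about 0 N and the gripper was clear. The last pictures show the latch arm at the same height as before entry, with the pin behind it. The caddy is on its wheels, and the tape measure and jar were never touched.

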